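# Close up the bathroom counter's drawers and box

### The arm

A 6-joint arm with a two-finger parallel gripper is mounted at the origin on the work surface. World frame = base frame: x ahead of the robot, y to its left, z up, the work surface at z = 0. Lengths are in m, angles in rad, forces in N, time in s.
With the tool pointing down it reaches from about 0.375 to 0.975 m from the base axis. Payload 3.8 kg.
Tool frame: the origin (TCP) lies at the very end of the fingers, on their centre line; the grasp point (between the pads) lies 19 mm behind it; z points along the fingers, y is the line along which they close (so a half turn about z gives the same grasp; the last joint's range is limited). The gripper opens to 85 mm and grips with 20 to 120 N. Pads are 22 mm wide; open, the fingers measure 114 mm over their backs; the gripper's body (76 mm by 85 mm) begins 54 mm behind the grasp point. The pads swing forward as they close: fully open they stand 13 mm farther back than shut.
Start: joints at [-1.343, 0.264, 1.604, -0, 1.274, -0.037], TCP at [0.177, -0.651, 0.231] pointing down, gripper open.
Joint ranges: [-2.63, 2.63], [-0.94, 2.18], [0.31, 2.57], [-1.31, 4.45], [0, 2.66], [-2.55, 2.55]. Speed limits (rad/s): [2.57, 2.57, 3.14, 3.14, 3.14, 3.14].

### API

Orientations are given as a rotation vector (axis times angle).
In Python, from workcell import bot, vision gives the robot as it stands. The module is installed in compiled form; this text tells all that it offers.
- The arm moves only by the tool play_rows, never from a script. Its argument "moves" is a list that holds one entry, the list of rows, each a list of 7 numbers: the turn, a rotation vector about the tool's x, y, z as a fraction of full scale, then the shift along the tool's x, y, z as a fraction of full scale, then the finger opening in mm, from 0 to 85.4. In form: [[[ax, ay, az, x, y, z, jaw], ...]]. A call has 1 to 5 rows; each row shifts and turns the commanded pose from where the row before left it, along the tool's axes as they then stand; what a row does not reach is not made up. Full scale, the value 1, is 0.1 m for a shift and 0.5 rad for a turn. A row lasts 1/12 s, in which the tool goes at most 41.7 mm and 7.16 degrees, less where a joint would pass 70% of its speed; a pose out of reach is approached as far as the arm can. A call with a number of a shift or a turn outside -1 to 1 is refused whole. A call with a gripper value outside its range is refused whole. The fingers move at their own pace and stop on an object; "newtons" is the grip in N (left out, the last holds). Time passes only in rows, so rows that do not move let the fingers close. It gives the time, the measured TCP pose, the force, the opening and the grip force at its end, in the units of the state.
- bot.read_state(): the state, without advancing time (a new reading comes with each control period).
- vision.read_camera(name): name is "side" or "top" or "wrist"; returns a dict with "image" (384x512x3 uint8, red, green, blue), "depth" (384x512 float32, m along the optical axis (not along the pixel's ray), 0 where there is no reading), "K" (3x3 intrinsics, pixels), "R" (3x3) and "t" (3): a world point X has camera coordinates R X + t. Camera axes: x right, y down, z forward; pixel columns grow to the right and rows downward; lengths in m; the calibration is good to about 2 mm. A picture is of the moment at which its call begins.
- bot.finish_job(): hands the job in; it is judged then, once.
The state is a dict: "time": time; "q": joint angles; "joint_vel": joint speeds; "joint_torque": joint torques, N m; "tool_pos": TCP position; "tcp_rot": TCP orientation; "wrist_force": force on the tool from outside, world axes, zero at the start; "torque": the same for the moment, N m; "width": opening from 0.0 (shut) to 1.0 (fully open); "grip_force": force on a finger pad.
Only numpy, scipy, OpenCV 4.12 (cv2) and the standard library are available. Lean on these libraries where they do the work, as an engineer would, in place of code of your own. Each camera call takes 0.05 s, during which the arm holds its last target. There are 200 camera calls.

### The job

Tidy up after the morning wash: with the fingertips, gently push both open drawers of the white organiser fully home, and push the standing lid of the wooden box over and down until it is fully shut, in any order. Only push: do not slam anything, do not lift or shove the box along, and leave the other things on the counter where they are. Finish with the hand clear.

Things in the scene. Friction and masses are not known exactly. Their poses are not given: they have to be found in the camera images.
- organiser: white drawer organiser fixed to the counter, 240 mm wide (its y), 170 mm deep (its x), 95 mm high. Origin: on the counter, under the middle of the front (the outer faces of the drawer fronts when shut). Its x points from the front to the back, z up; the drawers are pushed shut along +x
- drawer_left (a joint): how far the organiser's left drawer (the one at the organiser's +y side) stands open, m; 0 is fully home, at most 0.1. It runs stiffly (about 1 N) and stays where it is left. Both drawers start 40 to 75 mm open. The front is 116 mm wide, from 3 to 92 mm above the counter
- drawer_right (a joint): the same for the right drawer (at the organiser's -y side)
- knob_left (a point): middle of the outer face of the left drawer's knob, a metal square 24 x 24 mm standing 18 mm out from the middle of the drawer front, 55 mm above the counter; moves with the drawer; axes as the organiser's
- knob_right (a point): the same for the right drawer
- keepbox: open wooden box standing loose on the counter, 1.0 to 1.4 kg, 150 mm deep (its x), 200 mm wide (its y), 90 mm high without its lid. Origin: middle of its underside; x points to the hinge side, away from the robot, z up
- lid (a joint): opening angle of the box's lid, rad; 0 is shut (lid level on the box), it starts 0.9 to 1.4 (standing up, inner face towards the robot). A stiff hinge (0.13 N m): it stays at whatever angle it is left and does not fall
- lid_hinge (a point): the lid's hinge line (along the box's y), at the middle of the box's rear top edge, 90 mm above the counter. The lid is a flat board, 150 mm from the hinge to its free edge, 200 mm wide, 8 mm thick, its inner face on the hinge line; no handle
- lid_edge (a point): middle of the lid's free edge, on its outer face; with the lid shut this is the front top edge of the box, 98 mm above the counter
- brush_cup: white ceramic tooth-brush cup, 72 mm across and 95 mm high, two tooth brushes standing in it up to 187 mm; loose; origin: middle of the underside. To be left alone
- cream_jar: cream jar, 84 mm across, 72 mm high; loose; origin: middle of the underside. To be left alone
- comb: flat comb, 200 mm long, 8 mm high; loose; it lies along its own x, from -100 to +100 mm, origin in the underside. To be left alone
- tube: toothpaste tube lying flat, 130 mm long, 44 mm wide, 22 mm high; loose; origin: middle of the underside. To be left alone
- lotion: lotion bottle, 60 mm across, 160 mm high; loose; origin: middle of the underside. To be left alone
- soap_dish: soap dish with a bar of soap, 110 x 80 mm, 33 mm high; loose; origin: middle of the underside. To be left alone
- brush: hair brush lying bristles up, 210 mm long, 28 mm high; loose; it lies along its own x, from -97 mm (handle end) to +115 mm (end of the head), origin in the underside. To be left alone

How it is judged:
By the outcome, as a careful person would: the job done as asked, in the order asked, and still so for the second after the job is handed in, with the robot touching nothing.
It also fails if it takes over 67 s, if anything falls off the work surface, if the arm or the gripper's body presses on something with over 40 N, if the wrist force passes 120 N, or if a joint passes its speed limit or range.

## Working session

There is one attempt and no reset: what is moved stays moved. The work goes in short steps, Python scripts to look and compute and a tool call to move; the robot and the scene stay as the last step left them, time stands still between calls to the robot, and variables do not carry over. Pictures are saved under pics/ and viewed, at most 10 in all, crops included, and the job is handed in when it is done.

Besides the shell and the picture viewer there is one more tool, called after ">>>" by a JSON object that holds its "method" and its "body". play_rows: Moves the arm, as the interface text tells. Its arguments: {"type":"object","properties":{"moves":{"type":"array","items":{"type":"array","items":{"type":"array","items":{"type":"number"}}}},"newtons":{"type":"number"}},"required":["moves"]}

```bash
mkdir -p pics; python3 - <<'E'
from workcell import bot, vision
import cv2, numpy as np
s=bot.read_state(); print(s)
for n in ("top","side"):
    c=vision.read_camera(n); cv2.imwrite(f"pics/{n}0.png",c["image"][:,:,::-1]); np.savez(f"{n}0.npz",**c)
    print(n,c["K"].round(1).tolist(),c["R"].round(3).tolist(),c["t"].round(3).tolist())
E
```

```text
{'time': 0.0, 'q': array([-1.34290983e+00,  2.64740317e-01,  1.60541192e+00, -3.52404254e-05,
        1.27370161e+00, -3.68901071e-02]), 'joint_vel': array([ 3.87261319e-05, -1.27238608e-04, -5.89816208e-04, -1.61284677e-04,
       -5.23943152e-04,  1.82408448e-03]), 'joint_torque': array([ 7.08844891e-04, -5.15109730e+01, -3.67318118e+01,  2.94877891e-04,
        1.30044058e-02,  1.37727031e-05]), 'tool_pos': array([ 0.17646674, -0.65074646,  0.22995021]), 'tcp_rot': array([-3.11187184e+00, -4.14415665e-01,  3.91073727e-04]), 'wrist_force': array([ 0.20367243, -0.39611704,  0.15890385]), 'torque': array([ 0.02614053, -0.00964787, -0.02332883]), 'grip_force': 0.0, 'width': 1.0015896386631373}
top [[499.4, 0.0, 260.6], [0.0, 499.4, 182.5], [0.0, 0.0, 1.0]] [[-0.011, -1.0, -0.01], [-0.984, 0.013, -0.177], [0.177, 0.008, -0.984]] [-0.002, 0.522, 1.214]
side [[469.3, 0.0, 256.9], [0.0, 469.3, 189.2], [0.0, 0.0, 1.0]] [[-0.855, -0.519, 0.013], [-0.274, 0.43, -0.86], [0.441, -0.739, -0.509]] [0.431, 0.217, 1.031]
```

View pics/top0.png

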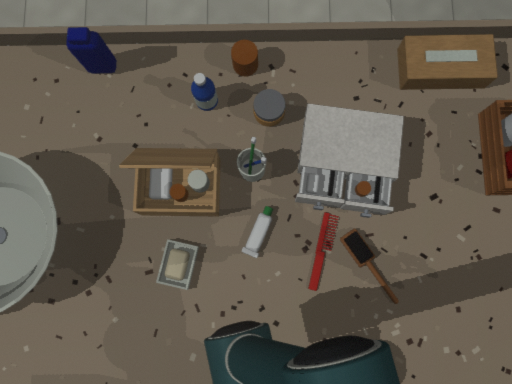

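View pics/side0.png

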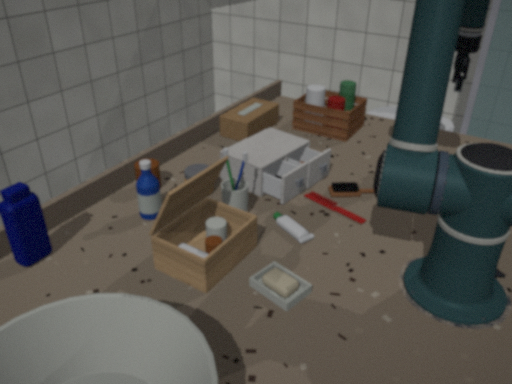

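The top view has the box at about (135–218, 150–212) with its lid rearward, the organiser at (297–403, 107–212) with both drawers open, the cup at (252,163), comb at (322,250), brush at (370,265), tube at (258,230) and soap at (177,264). Next I'll measure with depth.

```bash
cat > h.py <<'E'
import numpy as np, cv2
def cloud(c):
    d=c["depth"]; v,u=np.mgrid[:d.shape[0],:d.shape[1]]
    K=c["K"]; p=np.stack([(u-K[0,2])/K[0,0]*d,(v-K[1,2])/K[1,1]*d,d],-1)
    W=(p-c["t"])@c["R"]; W[d==0]=np.nan; return W
def ray(c,u,v,z):
    r=np.linalg.inv(c["K"])@[u,v,1]; r=c["R"].T@r; o=-c["R"].T@c["t"]; return o+r*(z-o[2])/r[2]
E
python3 - <<'E'
from h import *
c=dict(np.load("top0.npz")); W=cloud(c)
im=c["image"][:,:,::-1]
a=cv2.resize(im[95:225,285:415],None,fx=4,fy=4,interpolation=cv2.INTER_CUBIC)
cv2.imwrite("pics/org.png",a)
# organiser top
def sub(u0,u1,v0,v1,z0,z1):
    P=W[v0:v1,u0:u1].reshape(-1,3); return P[(P[:,2]>z0)&(P[:,2]<z1)]
def rect(P): 
    r=cv2.minAreaRect((P[:,:2]*1000).astype(np.float32)); return np.round(cv2.boxPoints(r)).tolist(), np.round(r[2],2), np.round(r[1])
top=sub(290,410,100,175,.09,.102); print("orgtop",len(top),rect(top))
fr=sub(285,410,175,225,.080,.1); print("front",len(fr),rect(fr))
for lo,hi in((297,340),(350,395)):
    f=sub(lo,hi,185,220,.083,.1); k=sub(lo,hi,190,225,.03,.075)
    print("f",len(f),np.polyfit(f[:,1],f[:,0],1),f.mean(0),f.min(0),f.max(0))
    o=W[190:225,lo:hi].reshape(-1,3);o=o[(o[:,2]>.05)&(o[:,2]<.075)]; print("knob lowx",o[np.argsort(o[:,0])[:12]].round(3).tolist())
b=sub(125,225,172,220,.08,.105); print("boxrim",len(b),rect(b))
l=sub(115,225,140,175,.11,.3); print("lid",len(l),l.min(0),l.max(0),rect(l))
m=l.mean(0);_,_,V=np.linalg.svd(l-m);print(m,V)
for n,(u,v,z) in dict(box_fl=(136,213,.09),box_fr=(217,213,.09)).items(): print(n,ray(c,u,v,z))
s=dict(np.load("side0.npz")); S=cloud(s)
P=S[150:260,140:235].reshape(-1,3); P=P[(P[:,2]>.12)&(P[:,2]<.3)&(P[:,0]>.45)]
print("side lid",len(P),P.min(0),P.max(0)); 
for n,(u0,u1,v0,v1) in dict(cup=(235,270,135,185),comb=(305,340,210,292),brush=(338,400,228,305),tube=(240,275,204,258),soap=(155,200,240,290),lotion=(190,220,70,112),jar=(250,287,88,128)).items():
    p=sub(u0,u1,v0,v1,.006,.25);print(n,p.min(0).round(3),p.max(0).round(3))
E
```

```text
orgtop 6025 ([[519.0, -341.0], [679.0, -365.0], [714.0, -127.0], [555.0, -103.0]], np.float64(81.55), array([241., 161.]))
front 517 ([[441.0, -327.0], [528.0, -340.0], [563.0, -108.0], [476.0, -95.0]], np.float64(81.33), array([235.,  88.]))
f 196 [0.15110046 0.49732451] [ 0.47507226 -0.14726794  0.09225979] [ 0.4627931  -0.19863656  0.08300838] [ 0.48722096 -0.09641239  0.09836836]
knob lowx [[0.451, -0.159, 0.063], [0.451, -0.157, 0.063], [0.452, -0.152, 0.059], [0.452, -0.15, 0.059], [0.452, -0.155, 0.057], [0.452, -0.158, 0.072], [0.453, -0.148, 0.052], [0.453, -0.151, 0.071], [0.453, -0.156, 0.069], [0.453, -0.149, 0.067], [0.453, -0.142, 0.068], [0.453, -0.147, 0.067]]
f 197 [0.15422851 0.49593275] [ 0.45374014 -0.27357209  0.09196589] [ 0.44292657 -0.3237501   0.083013  ] [ 0.46673613 -0.22303461  0.09916473]
knob lowx [[0.431, -0.276, 0.052], [0.431, -0.274, 0.052], [0.431, -0.271, 0.051], [0.432, -0.275, 0.071], [0.432, -0.273, 0.068], [0.432, -0.271, 0.067], [0.432, -0.269, 0.065], [0.432, -0.267, 0.063], [0.433, -0.259, 0.062], [0.433, -0.265, 0.06], [0.433, -0.257, 0.06]
[... 323 characters left out ...]
]))
[0.55571634 0.19670496 0.18130297] [[ 2.04989678e-02  9.99734138e-01  1.05567551e-02]
 [-4.94091140e-01  9.50466921e-04  8.69409594e-01]
 [-8.69168418e-01  2.30379984e-02 -4.93979263e-01]]
box_fl [0.44349617 0.29310965 0.09      ]
box_fr [0.44112992 0.09719733 0.09      ]
side lid 1798 [ 0.52364653 -0.00163236  0.12001997] [0.77154691 0.30148955 0.22590838]
cup [ 0.526 -0.028  0.006] [0.658 0.059 0.19 ]
comb [ 0.253 -0.205  0.006] [ 0.452 -0.119  0.015]
brush [ 0.218 -0.359  0.006] [ 0.408 -0.199  0.035]
tube [ 0.337 -0.042  0.006] [0.468 0.046 0.03 ]
soap [0.26  0.151 0.006] [0.383 0.259 0.04 ]
lotion [0.727 0.101 0.006] [0.843 0.18  0.166]
jar [ 0.678 -0.079  0.006] [0.789 0.018 0.08 ]
```

View pics/org.png

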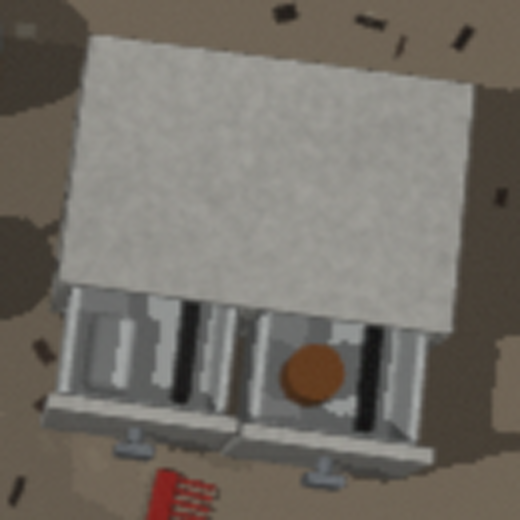

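The crop shows both drawers about equally open, with knobs at crop (135,445) and (323,475). The comb tip lies just below the left knob. Organiser yaw is about -8.7°, its origin about (0.528,-0.221), and the openings about 66 and 70 mm. The lid stands at about 1.05 rad with its hinge at x≈0.594. I'll start with the right drawer, closing the fingers, yawing and approaching.

>>> {"method": "play_rows", "body": {"moves": [[[0,0,0.21,0,0,0,0],[0,0,0.21,0,0,0,0],[0,0,0.21,0,0,0,0],[0,0,0.21,0,0,0,0],[0,0,0,0.1,-0.2,0,0]]], "newtons": 20}}

```text
time: 0.52
tool_pos: [0.1877, -0.6351, 0.2304]
tcp_rot: [3.13, -0.254, -0.002]
wrist_force: [-0.1, 0.3, 0.0]
width: 0.297
grip_force: 0.0
```

>>> {"method": "play_rows", "body": {"moves": [[[0,0,0,0.14,-0.38,0,0],[0,0,0,0.14,-0.38,0,0],[0,0,0,0.14,-0.38,0,0],[0,0,0,0.14,-0.38,0,0],[0,0,0,0.14,-0.38,0,0]]]}}

```text
time: 0.93
tool_pos: [0.2884, -0.4543, 0.2306]
tcp_rot: [-3.131, 0.245, 0.001]
wrist_force: [1.6, -0.3, 0.3]
width: 0.003
grip_force: 0.0
```

>>> {"method": "play_rows", "body": {"moves": [[[0,0,0,0.14,-0.38,0,0],[0,0,0,0.14,-0.38,0,0],[0,0,0,0.14,-0.38,0,0],[0,0,0,0.14,-0.38,0,0],[0,0,0,0,0,0,0]]]}}

```text
time: 1.35
tool_pos: [0.3692, -0.3088, 0.2307]
tcp_rot: [-3.129, 0.235, -0.001]
wrist_force: [-0.1, 0.2, -0.7]
width: -0.005
grip_force: 0.0
```

>>> {"method": "play_rows", "body": {"moves": [[[0,0,0,0.09,-0.25,0,0],[0,0,0,0.09,-0.25,0,0],[0,0,0,0,0,0.4,0],[0,0,0,0,0,0.4,0],[0,0,0,0,0,0.2,0]]]}}

```text
time: 1.77
tool_pos: [0.3904, -0.2662, 0.1272]
tcp_rot: [-3.13, 0.241, 0.007]
wrist_force: [-1.0, 0.7, -0.6]
width: -0.0
grip_force: 0.0
```

>>> {"method": "play_rows", "body": {"moves": [[[0,0,0,0,0,0.3,0],[0,0,0,0,0,0.3,0],[0,0,0,0,0,0.2,0],[0,0,0,0,0,0,0],[0,0,0,0,0,0,0]]]}}

```text
time: 2.18
tool_pos: [0.3911, -0.2676, 0.05]
tcp_rot: [-3.13, 0.244, 0.005]
wrist_force: [0.2, -0.4, 0.1]
width: 0.002
grip_force: 0.0
```

```bash
python3 - <<'E'
from workcell import bot, vision
import cv2, numpy as np
s=bot.read_state(); print(s["tool_pos"],s["tcp_rot"])
n="top"
c=vision.read_camera(n); a=cv2.resize(c["image"][95:280,260:420,::-1],None,fx=3,fy=3)
d=vision.read_camera("side"); b=cv2.resize(d["image"][100:240,210:380,::-1],None,fx=1.9,fy=1.9)
b=cv2.copyMakeBorder(b,0,a.shape[0]-b.shape[0],0,0,cv2.BORDER_CONSTANT) 
o=np.hstack([a,b]);print(o.shape);cv2.imwrite("pics/p1.png",o[:,:800])
E
```

```text
[ 0.39111759 -0.26756799  0.05002949] [-3.13008648  0.24364309  0.00523738]
(555, 803, 3)
```

View pics/p1.png

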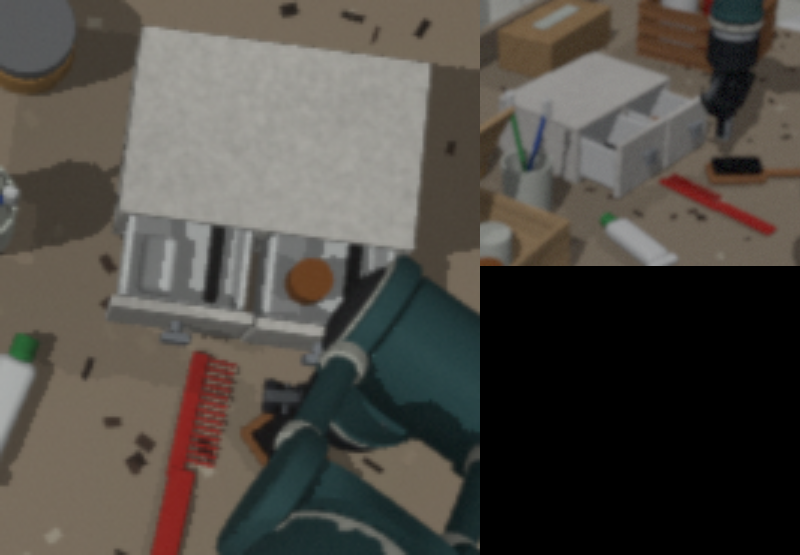

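The finger stands in front of the right knob, above the brush with clearance (side crop around (720,130)). Pushing gently now.

>>> {"method": "play_rows", "body": {"moves": [[[0,0,0,0.08,-0.06,0,0],[0,0,0,0.08,0,0,0],[0,0,0,0.04,0,0,0],[0,0,0,0.04,0,0,0],[0,0,0,0.04,0,0,0]]]}}

```text
time: 2.7
tool_pos: [0.422, -0.2669, 0.0519]
tcp_rot: [3.132, -0.243, 0.001]
wrist_force: [-1.4, 0.4, 1.1]
width: -0.002
grip_force: 0.7
```

>>> {"method": "play_rows", "body": {"moves": [[[0,0,0,0.05,0,0,0],[0,0,0,0.05,0,0,0],[0,0,0,0.05,0,0,0],[0,0,0,0.05,0,0,0],[0,0,0,0.05,0,0,0]]]}}

```text
time: 3.12
tool_pos: [0.4461, -0.2704, 0.0511]
tcp_rot: [-3.132, 0.244, 0.001]
wrist_force: [-0.9, 1.1, 1.3]
width: 0.002
grip_force: 0.6
```

>>> {"method": "play_rows", "body": {"moves": [[[0,0,0,0.05,0,0,0],[0,0,0,0.05,0,0,0],[0,0,0,0.05,0,0,0],[0,0,0,0.05,0,0,0],[0,0,0,0.05,0,0,0]]]}}

```text
time: 3.53
tool_pos: [0.4708, -0.2743, 0.0511]
tcp_rot: [-3.132, 0.243, 0.001]
wrist_force: [-1.1, 0.2, -0.3]
width: 0.001
grip_force: 0.6
```

>>> {"method": "play_rows", "body": {"moves": [[[0,0,0,0.04,0,0,0],[0,0,0,0.03,0,0,0],[0,0,0,0.03,0,0,0],[0,0,0,0.02,0,0,0],[0,0,0,0.02,0,0,0]]]}}

```text
time: 3.95
tool_pos: [0.4844, -0.2766, 0.0512]
tcp_rot: [3.132, -0.243, -0.0]
wrist_force: [-2.5, 0.8, -0.1]
width: -0.0
grip_force: 0.5
```

>>> {"method": "play_rows", "body": {"moves": [[[0,0,0,0.01,0,0,0],[0,0,0,0.01,0,0,0],[0,0,0,0.01,0,0,0],[0,0,0,0.01,0,0,0],[0,0,0,0.01,0,0,0]]]}}

```text
time: 4.37
tool_pos: [0.4892, -0.2773, 0.0513]
tcp_rot: [3.132, -0.244, -0.0]
wrist_force: [-1.0, 0.9, 0.4]
width: -0.003
grip_force: 0.5
```

>>> {"method": "play_rows", "body": {"moves": [[[0,0,0,0.01,0,0,0],[0,0,0,0.01,0,0,0],[0,0,0,0.01,0,0,0],[0,0,0,0.01,0,0,0],[0,0,0,0,0,0,0]]]}}

```text
time: 4.78
tool_pos: [0.4902, -0.2774, 0.0512]
tcp_rot: [-3.131, 0.242, 0.01]
wrist_force: [-11.4, 1.5, 9.0]
width: -0.001
grip_force: 5.6
```

The right drawer met its stop at about 11 N. Backing off and sliding across to the left knob.

>>> {"method": "play_rows", "body": {"moves": [[[0,0,0,-0.1,0,0,0],[0,0,0,-0.2,0,0,0],[0,0,0,-0.35,0,0,0],[0,0,0,-0.35,0,0,0],[0,0,0,0,0,0,0]]]}}

```text
time: 5.2
tool_pos: [0.3875, -0.2592, 0.049]
tcp_rot: [-3.128, 0.245, 0.011]
wrist_force: [-0.9, 1.3, -1.1]
width: -0.003
grip_force: 0.0
```

>>> {"method": "play_rows", "body": {"moves": [[[0,0,0,0,-0.3,0,0],[0,0,0,0,-0.3,0,0],[0,0,0,0,-0.3,0,0],[0,0,0,0,-0.32,0,0],[0,0,0,0,0,0,0]]]}}

```text
time: 5.62
tool_pos: [0.4136, -0.138, 0.0513]
tcp_rot: [-3.131, 0.239, -0.001]
wrist_force: [-0.9, 0.4, -0.3]
width: 0.001
grip_force: 0.0
```

>>> {"method": "play_rows", "body": {"moves": [[[0,0,0,0.08,0.05,0,0],[0,0,0,0.08,0,0,0],[0,0,0,0.04,0,0,0],[0,0,0,0.04,0,0,0],[0,0,0,0.04,0,0,0]]]}}

```text
time: 6.03
tool_pos: [0.4408, -0.1523, 0.0513]
tcp_rot: [3.132, -0.246, 0.0]
wrist_force: [-1.2, -0.8, 1.0]
width: 0.001
grip_force: 2.3
```

>>> {"method": "play_rows", "body": {"moves": [[[0,0,0,0.05,0,0,0],[0,0,0,0.05,0,0,0],[0,0,0,0.05,0,0,0],[0,0,0,0.05,0,0,0],[0,0,0,0.05,0,0,0]]]}}

```text
time: 6.45
tool_pos: [0.465, -0.1551, 0.051]
tcp_rot: [-3.132, 0.244, 0.001]
wrist_force: [-1.5, -0.9, 0.7]
width: 0.003
grip_force: 0.6
```

>>> {"method": "play_rows", "body": {"moves": [[[0,0,0,0.05,0,0,0],[0,0,0,0.05,0,0,0],[0,0,0,0.05,0,0,0],[0,0,0,0.04,0,0,0],[0,0,0,0.04,0,0,0]]]}}

```text
time: 6.87
tool_pos: [0.488, -0.1585, 0.0512]
tcp_rot: [-3.132, 0.243, 0.0]
wrist_force: [-0.9, 0.0, 0.4]
width: -0.0
grip_force: 0.6
```

>>> {"method": "play_rows", "body": {"moves": [[[0,0,0,0.04,0,0,0],[0,0,0,0.03,0,0,0],[0,0,0,0.03,0,0,0],[0,0,0,0.02,0,0,0],[0,0,0,0.02,0,0,0]]]}}

```text
time: 7.28
tool_pos: [0.5017, -0.1607, 0.0514]
tcp_rot: [-3.132, 0.244, -0.0]
wrist_force: [-1.1, 0.7, 0.2]
width: -0.002
grip_force: 0.5
```

>>> {"method": "play_rows", "body": {"moves": [[[0,0,0,0.01,0,0,0],[0,0,0,0.01,0,0,0],[0,0,0,0.01,0,0,0],[0,0,0,0.01,0,0,0],[0,0,0,0.01,0,0,0]]]}}

```text
time: 7.7
tool_pos: [0.5064, -0.1616, 0.0514]
tcp_rot: [3.132, -0.244, 0.0]
wrist_force: [-0.1, 0.9, 0.3]
width: 0.001
grip_force: 0.5
```

>>> {"method": "play_rows", "body": {"moves": [[[0,0,0,0.01,0,0,0],[0,0,0,0.01,0,0,0],[0,0,0,0.01,0,0,0],[0,0,0,0,0,0,0]]]}}

```text
time: 8.03
tool_pos: [0.5078, -0.1617, 0.0511]
tcp_rot: [-3.132, 0.243, 0.006]
wrist_force: [-6.7, 0.9, 5.3]
width: 0.002
grip_force: 3.0
```

>>> {"method": "play_rows", "body": {"moves": [[[0,0,0,0.01,0,0,0],[0,0,0,0,0,0,0],[0,0,0,-0.1,0,0,0],[0,0,0,-0.25,0,0,0],[0,0,0,-0.25,0,0,0]]]}}

```text
time: 8.45
tool_pos: [0.4517, -0.1533, 0.0517]
tcp_rot: [3.131, -0.243, 0.004]
wrist_force: [-0.3, -0.6, -0.4]
width: 0.0
grip_force: 0.0
```

>>> {"method": "play_rows", "body": {"moves": [[[0,0,0,0,0,-0.3,0],[0,0,0,0,0,-0.4,0],[0,0,0,0,0,-0.4,0],[0,0,0,0,0,-0.4,0],[0,0,0,0,0,-0.4,0]]]}}

```text
time: 8.87
tool_pos: [0.4508, -0.1529, 0.2433]
tcp_rot: [3.132, -0.244, 0.003]
wrist_force: [1.3, -0.5, 0.2]
width: -0.002
grip_force: 0.0
```

>>> {"method": "play_rows", "body": {"moves": [[[0,0,0,0,0,-0.4,0],[0,0,0,0.1,-0.37,0,0],[0,0,0,0.1,-0.37,0,0],[0,0,0,0.1,-0.37,0,0],[0,0,0,0.1,-0.37,0,0]]]}}

```text
time: 9.28
tool_pos: [0.5143, -0.0118, 0.2822]
tcp_rot: [3.132, -0.246, 0.006]
wrist_force: [0.4, -0.3, -0.9]
width: 0.002
grip_force: 0.0
```

>>> {"method": "play_rows", "body": {"moves": [[[0,0,0,0.1,-0.37,0,0],[0,0,0,0.1,-0.37,0,0],[0,0,0,0.1,-0.37,0,0],[0,0,0,0.1,-0.37,0,0],[0,0,0,0.1,-0.37,0,0]]]}}

```text
time: 9.7
tool_pos: [0.5922, 0.1641, 0.2815]
tcp_rot: [-3.132, 0.243, -0.003]
wrist_force: [1.4, -0.2, -0.2]
width: 0.002
grip_force: 0.0
```

>>> {"method": "play_rows", "body": {"moves": [[[0,0,0,0.1,-0.3,0,0],[0,0,-0.24,0,0,0,0],[0,0,0,0,0,0,0]]]}}

```text
time: 9.95
tool_pos: [0.6065, 0.1921, 0.2807]
tcp_rot: [-3.141, 0.046, -0.001]
wrist_force: [-0.2, -0.4, -0.4]
width: 0.001
grip_force: 0.0
```

```bash
python3 - <<'E'
from workcell import bot, vision
from h import *
c=vision.read_camera("top"); d=vision.read_camera("side")
a=cv2.resize(c["image"][70:290,110:420,::-1],None,fx=2.5,fy=2.5)[:, :]
b=cv2.resize(d["image"][100:300,130:380,::-1],None,fx=2,fy=2)
cv2.imwrite("pics/p2.png",a[:, :800]); np.savez("top1.npz",**c)
W=cloud(c); P=W[100:215,290:410].reshape(-1,3); P=P[(P[:,2]>.085)&(P[:,2]<.103)]
r=cv2.minAreaRect((P[:,:2]*1000).astype(np.float32)); print(r, cv2.boxPoints(r).round())
P=W[140:220,115:225].reshape(-1,3); L=P[(P[:,2]>.11)&(P[:,2]<.235)&(P[:,0]<.6)]
for y0,y1 in ((.1,.15),(.25,.3)):
    q=L[(L[:,1]>y0)&(L[:,1]<y1)]; print(len(q),q.max(0),np.polyfit(q[:,2],q[:,0],1))
R=P[(P[:,2]>.08)&(P[:,2]<.105)]; r=cv2.minAreaRect((R[:,:2]*1000).astype(np.float32)); print(cv2.boxPoints(r).round())
E
```

```text
((611.8079223632812, -233.2358856201172), (240.55181884765625, 172.32586669921875), 81.38756561279297) [[ 509. -339.]
 [ 679. -365.]
 [ 715. -127.]
 [ 545. -101.]]
416 [0.59272237 0.1497227  0.23140659] [-0.56678744  0.65667826]Traceback (most recent call last):
  File "<stdin>", line 11, in <module>
    return umr_maximum(a, axis, None, out, keepdims, initial, where)
ValueError: zero-size array to reduction operation maximum which has no identity
```

View pics/p2.png

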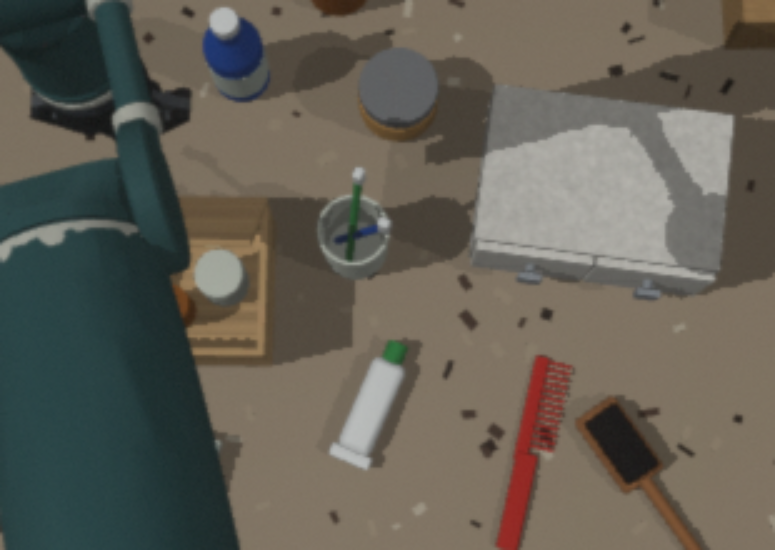

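Both drawers are seen shut: the organiser now measures 172 mm deep, and in the crop the fronts line up at (475–715, 260). The other things are unmoved. Now the lid.

>>> {"method": "play_rows", "body": {"moves": [[[0,0,0,0,-0.08,0.25,0],[0,0,0,0,0,0.3,0],[0,0,0,0,0,0.28,0],[0,0,0,0,0,0,0],[0,0,0,0,0,0,0]]]}}

```text
time: 10.47
tool_pos: [0.6046, 0.1967, 0.1967]
tcp_rot: [3.14, -0.06, -0.006]
wrist_force: [0.5, -0.2, 0.1]
width: -0.002
grip_force: 0.0
```

>>> {"method": "play_rows", "body": {"moves": [[[0,0,0,-0.15,0,0,0],[0,0,0,-0.15,0,0,0],[0,0,0,-0.08,0,0,0],[0,0,0,-0.04,0,0,0],[0,0,0,-0.04,0,0,0]]]}}

```text
time: 10.88
tool_pos: [0.5611, 0.1999, 0.2004]
tcp_rot: [-3.14, 0.056, -0.006]
wrist_force: [-0.7, -0.0, 0.1]
width: -0.0
grip_force: 0.0
```

>>> {"method": "play_rows", "body": {"moves": [[[0,0,0,-0.046,0,0.022,0],[0,0,0,-0.046,0,0.022,0],[0,0,0,-0.046,0,0.022,0],[0,0,0,-0.046,0,0.022,0],[0,0,0,-0.046,0,0.022,0]]]}}

```text
time: 11.3
tool_pos: [0.537, 0.2007, 0.1868]
tcp_rot: [3.141, -0.055, -0.0]
wrist_force: [0.5, -0.4, -0.2]
width: 0.0
grip_force: 0.4
```

>>> {"method": "play_rows", "body": {"moves": [[[0,0,0,-0.028,0,0.023,0],[0,0,0,-0.028,0,0.023,0],[0,0,0,-0.028,0,0.023,0],[0,0,0,-0.028,0,0.023,0],[0,0,0,-0.028,0,0.023,0]]]}}

```text
time: 11.72
tool_pos: [0.5231, 0.2012, 0.1755]
tcp_rot: [3.141, -0.055, 0.0]
wrist_force: [0.8, -1.0, 0.3]
width: -0.007
grip_force: 0.3
```

>>> {"method": "play_rows", "body": {"moves": [[[0,0,0,-0.024,0,0.027,0],[0,0,0,-0.024,0,0.027,0],[0,0,0,-0.024,0,0.027,0],[0,0,0,-0.024,0,0.027,0],[0,0,0,-0.024,0,0.027,0]]]}}

```text
time: 12.13
tool_pos: [0.5111, 0.2016, 0.162]
tcp_rot: [3.141, -0.055, 0.0]
wrist_force: [-0.1, 0.0, -0.1]
width: -0.001
grip_force: 0.3
```

>>> {"method": "play_rows", "body": {"moves": [[[0,0,0,-0.02,0,0.03,0],[0,0,0,-0.02,0,0.03,0],[0,0,0,-0.02,0,0.03,0],[0,0,0,-0.02,0,0.03,0],[0,0,0,-0.02,0,0.03,0]]]}}

```text
time: 12.55
tool_pos: [0.5012, 0.202, 0.147]
tcp_rot: [-3.141, 0.055, -0.0]
wrist_force: [0.8, -0.1, 0.8]
width: -0.002
grip_force: 0.3
```

>>> {"method": "play_rows", "body": {"moves": [[[0,0,0,-0.015,0,0.033,0],[0,0,0,-0.015,0,0.033,0],[0,0,0,-0.015,0,0.033,0],[0,0,0,-0.015,0,0.033,0],[0,0,0,-0.015,0,0.033,0]]]}}

```text
time: 12.97
tool_pos: [0.4938, 0.2023, 0.1305]
tcp_rot: [-3.141, 0.055, -0.0]
wrist_force: [0.7, 1.0, 1.0]
width: 0.001
grip_force: 0.2
```

```bash
python3 - <<'E'
from workcell import vision
import cv2
d=vision.read_camera("side"); cv2.imwrite("pics/p3.png",cv2.resize(d["image"][110:310,110:330,::-1],None,fx=3,fy=3)[:600,:800])
E
```

```text
(no output)
```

View pics/p3.png

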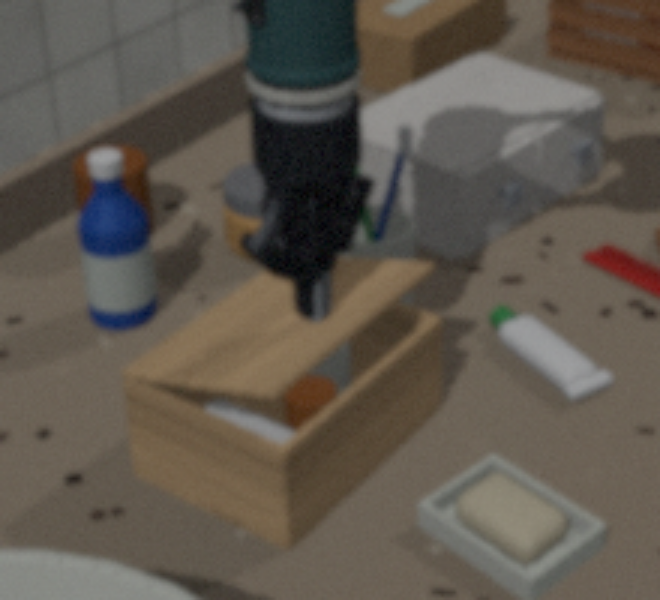

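The fingertip at (315,310) is on the lid's outer face, and the lid is nearly down (free edge about (280,395)–(430,265)) with the box unmoved. Continuing down, then slowly to the stop.

>>> {"method": "play_rows", "body": {"moves": [[[0,0,0,-0.01,0,0.033,0],[0,0,0,-0.01,0,0.033,0],[0,0,0,-0.01,0,0.033,0],[0,0,0,-0.01,0,0.033,0],[0,0,0,-0.01,0,0.033,0]]]}}

```text
time: 13.43
tool_pos: [0.4888, 0.2024, 0.114]
tcp_rot: [-3.141, 0.055, -0.0]
wrist_force: [2.4, -0.4, 1.1]
width: -0.001
grip_force: 0.2
```

>>> {"method": "play_rows", "body": {"moves": [[[0,0,0,-0.005,0,0.025,0],[0,0,0,-0.005,0,0.025,0],[0,0,0,0,0,0.02,0],[0,0,0,0,0,0.02,0],[0,0,0,0,0,0.02,0]]]}}

```text
time: 13.85
tool_pos: [0.4877, 0.2024, 0.103]
tcp_rot: [3.141, -0.055, -0.0]
wrist_force: [-0.8, -1.4, 1.0]
width: 0.002
grip_force: 0.2
```

>>> {"method": "play_rows", "body": {"moves": [[[0,0,0,0,0,0.01,0],[0,0,0,0,0,0.01,0],[0,0,0,0,0,0.01,0],[0,0,0,0,0,0.01,0],[0,0,0,0,0,0,0]]]}}

```text
time: 14.27
tool_pos: [0.4878, 0.2024, 0.0991]
tcp_rot: [3.141, -0.055, -0.0]
wrist_force: [1.3, 0.4, -0.3]
width: -0.003
grip_force: 0.0
```

>>> {"method": "play_rows", "body": {"moves": [[[0,0,0,0,0,0.01,0],[0,0,0,0,0,0.01,0],[0,0,0,0,0,0,0]]]}}

```text
time: 14.52
tool_pos: [0.488, 0.2025, 0.0984]
tcp_rot: [-3.141, 0.055, -0.0]
wrist_force: [-3.1, -1.7, 7.1]
width: -0.002
grip_force: 3.7
```

>>> {"method": "play_rows", "body": {"moves": [[[0,0,0,0,0,0.01,0],[0,0,0,0,0,0,0],[0,0,0,0,0,-0.05,0],[0,0,0,0,0,-0.2,0],[0,0,0,0,0,-0.4,0]]]}}

```text
time: 14.93
tool_pos: [0.4837, 0.201, 0.1567]
tcp_rot: [3.137, -0.055, -0.016]
wrist_force: [0.3, -1.2, 0.5]
width: 0.0
grip_force: 0.0
```

>>> {"method": "play_rows", "body": {"moves": [[[0,0,0,0,0,-0.4,0],[0,0,0,0,0,-0.4,0],[0,0,0,0,0.35,-0.2,0],[0,0,0,0,0.4,0,0],[0,0,0,0,0.4,0,0]]]}}

```text
time: 15.35
tool_pos: [0.4852, 0.0872, 0.2643]
tcp_rot: [-3.14, 0.051, -0.009]
wrist_force: [0.0, -0.0, 0.0]
width: 0.001
grip_force: 0.0
```

>>> {"method": "play_rows", "body": {"moves": [[[0,0,0,0,0.4,0,0],[0,0,0,0,0.4,0,0],[0,0,0,0,0.3,0,0],[0,0,0,0,0,0,0]]]}}

```text
time: 15.68
tool_pos: [0.4795, -0.0272, 0.2614]
tcp_rot: [3.138, -0.063, 0.001]
wrist_force: [-0.1, -0.2, -0.3]
width: 0.001
grip_force: 0.0
```

```bash
python3 - <<'E'
from workcell import bot,vision
from h import *
c=vision.read_camera("top"); d=vision.read_camera("side")
W=cloud(c); P=W[130:225,115:235].reshape(-1,3); P=P[(P[:,2]>.085)&(P[:,2]<.3)&(P[:,1]>.09)&(P[:,1]<.31)]
A=np.c_[P[:,:2],np.ones(len(P))]; print("lid plane",np.linalg.lstsq(A,P[:,2],rcond=None)[0],P[:,2].min(),P[:,2].max())
r=cv2.minAreaRect((P[:,:2]*1000).astype(np.float32)); print(cv2.boxPoints(r).round())
a=c["image"][:,:,::-1]; b=d["image"][:,:,::-1]
cv2.imwrite("pics/p4.png",cv2.resize(np.hstack([a[60:300,110:420],b[100:340,100:380]]),None,fx=1.35,fy=1.35)); print(bot.read_state()["tool_pos"])
E
```

```text
lid plane [ 0.00297533 -0.00036007  0.09793152] 0.0852953371681558 0.1070916231501555
[[443. 102.]
 [595.  98.]
 [600. 299.]
 [448. 303.]]
[ 0.47980289 -0.02340457  0.26128233]
```

View pics/p4.png

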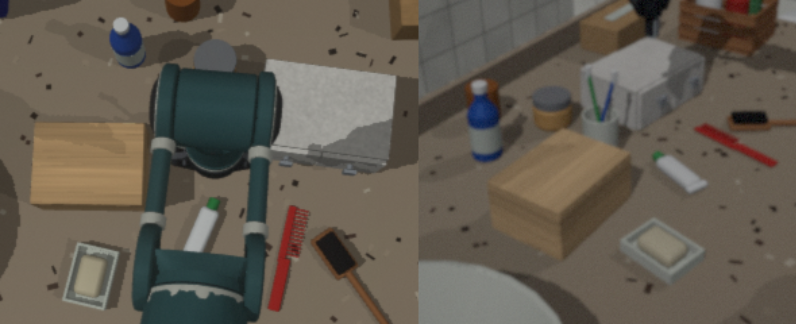

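The lid is level (tilt 0.003), the box corners are where they started, both drawers are shut and nothing else has moved. The hand is clear at z = 0.26, so I'm handing in.

```bash
python3 -c "
from workcell import bot
print(bot.finish_job())"
```

```text
the job is handed in; nothing more can be done
None
```

Both drawers are pushed home and the box lid is shut. The box and the other things stayed where they were, the hand is clear, and I handed the job in at about 16 s; no verdict came back.

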